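# Nip up the sight-glass retaining ring of a calibration bath's cover

## Robot

A 7-joint arm with a two-finger parallel gripper is mounted at the origin on the work surface. World frame = base frame: x ahead of the robot, y to its left, z up, the work surface at z = 0. Lengths are in m, angles in degrees, forces in N, time in s.
With the tool pointing down it reaches from about 0.425 to 0.875 m from the base axis. Payload 4.7 kg.
Tool frame: the origin (TCP) lies at the very end of the fingers, on their centre line; the grasp point (between the pads) lies 19 mm behind it; z points along the fingers, y is the direction in which the jaws open and shut (so a half turn about z gives the same grasp; the last joint's range is limited). The gripper opens to 85 mm and grips with 20 to 120 N. Pads are 22 mm wide; open, the fingers measure 114 mm over their backs; the gripper's body (76 mm by 85 mm) begins 54 mm behind the grasp point. The pads swing forward as they close: fully open they stand 13 mm farther back than shut.
Start: joints at [0.808, 18.392, -4.016, 83.108, 1.295, 78.541, -3.26], TCP at [0.65, -0, 0.231] pointing down, gripper open.
Joint ranges: [-163.93, 163.93], [-17.29, 119.83], [-79.2, 71.16], [3.27, 140.29], [-89.18, 269.18], [5.43, 117.66], [-154.24, 154.24]. Speed limits (degrees/s): [147.25, 147.25, 180, 180, 180, 180, 180].

## Interface

Orientations are given as a 3x3 rotation matrix whose columns are the frame's x, y, z axes.
In Python, from workcell import telemetry, cams, bot gives the robot as it stands.
- The arm moves only by the shell command python3 -m jog 'ROWS' [FORCE]. ROWS is JSON, a list of rows, each an object with "slide": the shift along the tool's x, y, z in units of 300 mm (1.0 is 300 mm), a list of three; "rot": the turn, a rotation vector about the tool's x, y, z in units of 360 degrees (1.0 is 360 degrees), a list of three; "hand": the opening in per cent of the stroke, from 0 (shut) to 100 (fully open). In form: [{"slide": [dx, dy, dz], "rot": [ax, ay, az], "hand": hand}, ...]. A call has 1 to 12 rows; each row is the pose to reach, as a shift and turn from the pose measured when the call began, along the tool's axes at that moment, turning the shorter way round; what a row does not reach only later rows make up. A row lasts 1/10 s, in which the tool goes at most 50 mm and 8.59 degrees, less where a joint would pass 70% of its speed; a pose out of reach is approached as far as the arm can. A call with a number of a shift or a turn outside -1 to 1 is refused whole. A call with a gripper value outside its range is refused whole. The fingers move at their own pace and stop on an object; FORCE is the grip in N (left out, the last holds). Time passes only in rows, so rows that repeat a pose let the fingers close. It gives the time, the measured TCP pose, the force and the opening at its end, in the units of the state.
- telemetry.observe(): the state, without advancing time (a new reading comes with each control period).
- cams.get_image(name): name is "scene" or "side" or "wrist"; returns a dict with "pixels" (420x560x3 uint8, red, green, blue), "fx", "fy", "cx", "cy" (pixels), "dist_coeffs" ([k1, k2, p1, p2, k3] as OpenCV has them; the pictures are not rectified), "rvec" (rotation vector, rad) and "tvec" (3), from world to camera coordinates, as OpenCV has them. Camera axes: x right, y down, z forward; pixel columns grow to the right and rows downward; lengths in m; the calibration is good to about 2 mm. A picture is of the moment at which its call begins. There is no depth.
- bot.sign_off(): hands the job in, once; it reports no verdict.
The state is a dict: "time_s": time; "joint_positions": joint angles; "joint_velocities": joint speeds; "tau": joint torques, N m; "tcp_pos": TCP position; "tcp_rot": TCP orientation; "force": force on the tool from outside, world axes, zero at the start; "wrist_torque": the same for the moment, N m; "opening": finger opening in m.
Only numpy, scipy, OpenCV 4.12 (cv2) and the standard library are available. Lean on these libraries where they do the work, as an engineer would, in place of code of your own. Each camera call takes 0.05 s, during which the arm holds its last target. There are 200 camera calls.

## Task

A new sight glass lies in the bath cover and its brass retaining ring has been run in by hand. Take the two-pin spanner that fits, lower both pins gently into the ring's holes until its plate lies on the ring, and turn the ring clockwise until it is home on its gasket and nipped up to about half a newton metre: less is not tight, much more crushes the gasket and cracks the glass. Then draw the spanner out, set it back down gently in its own empty berth in the rest, and leave everything else undisturbed.

Things in the scene. Friction and masses are not known exactly. Their poses are not given: they have to be found in the camera images.
- spanner_grip (a point): The two-pin spanner that fits (blue T-bar, 0.2 kg), loose, upright in the rest. Point: centre of the bar, where it is gripped. x along the bar and the line of the pins, z up. Bar 90 (x) x 14 (y) x 16 high; under it a 12 round stem to a steel cross plate 62 x 22 x 8, whose underside is 56 below this point. Two pins 5 in diameter, tips tapered, 54 apart along x, stand 6 down. Alike both ways round
- spanner: The same spanner. Origin: centre of the underside of its cross plate, on the stem axis, 56 below the bar's centre; same axes
- small_spanner: A like spanner with a grey bar, plate 44 long and pins 36 apart: too narrow for this ring. It stands in the rest's other berth and stays there. Origin: centre of its plate's underside; bar's centre 56 above; axes as the first
- bath_cover: Steel bath cover lying on the bench, too heavy to shift: 280 (x) x 200 (y), its top 48 above the bench. Origin: under its centre, at bench height. Its sight port stands upright at x = -45, y = -25: an aluminium flange of 104 diameter, rim 66 above the bench, with a 71 bore in which the ring lies 4 below the rim. Nothing on it is higher than 76
- ring_face (a point): The brass retaining ring in the flange: 70 outside, 40 inside, 8 thick, over the glass. Point: on its axis at its top face, 62 above the bench. z up; x runs through its two through holes, 6 wide, lightly chamfered, at x = +27 and -27. Engaged spanner: plate on this face, bar's centre 56 above the point. Pins may land beside the holes (1 mm noise): feel that they have dropped the full 6
- ring: The same ring, turning about its upright axis; clockwise seen from above tightens. To tighten it must turn 0.5 to 1.1 rad; it comes home with its holes within 0.12 rad of the cover's x direction, each time a little differently: where is not known beforehand. Until then its thread drags with about 0.08 N m; at home the torque climbs to 0.5 N m within a few hundredths of a rad. It stays when let go. Origin: 8 below ring_face
- gasket (a joint): Give of the gasket and glass under the ring, rad, clockwise: 0 unloaded, 0.010 per N m of tightening torque, springing back when the spanner is eased. 0.5 N m gives only 0.005, less than this reading's noise: read the torque at the wrist instead. Under 0.35 N m the ring is not tight; over 0.8 N m the gasket is crushed
- rest: Beech rest, fixed, 106 (x) x 200 (y). Origin: under its centre, at bench height. Berths along x at y = +50 and -50: two rails, tops 16 above the bench, with a 12 wide slot between for the pins; the plate lies on the rails between end stops at x = +36 and -36, 5 higher than the rails. Spanner at home: bar along x, its centre 72 above the bench. The empty berth is the one it was taken from
- resistor_a: Bystander: standard resistor, aluminium can with black top and four posts, 86 diameter, 126 high. Origin: centre of its underside
- resistor_b: Bystander: a second such standard resistor. Origin: centre of its underside
- multimeter: Bystander: black hand multimeter, 190 (x) x 90 x 45. Origin: centre of its underside
- screwdriver: Bystander: screwdriver with an orange handle, lying along x. Origin: under its middle
- grease_jar: Bystander: glass jar with white cap, 60 diameter, 60 high. Origin: centre of its underside
- cup: Bystander: white mug, 72 diameter, 85 high. Origin: centre of its underside
- old_ring: Bystander: the worn copper-coloured ring taken out, 68 diameter, 8 high. Origin: centre of its underside
Things that resemble listed ones, but are neither listed nor needed, are in the scene too. What is shaped like the spanner but orange is not meant.

How it is judged (in metres and radians):
On the way, in this order (a step that is already met when the one before it is completed fails the run):
1. both pins are fully in the ring's holes, the spanner's plate lying on the ring (x of spanner_grip in the frame of ring_face between -0.004 and 0.004 m and y of spanner_grip in the frame of ring_face between -0.004 and 0.004 m and z of spanner_grip in the frame of ring_face between 0.053 and 0.058 m and angle between the x axis of spanner_grip and the x axis of ring_face, either way round below 0.08 rad and angle between spanner_grip's own z axis and vertical below 0.08 rad and angle between the x axis of ring_face and the x axis of bath_cover, either way round above 0.25 rad), for 0.1 s.
2. with the spanner engaged the ring is turned home and squeezes its gasket with 0.35 N m or more (x of spanner_grip in the frame of ring_face between -0.004 and 0.004 m and y of spanner_grip in the frame of ring_face between -0.004 and 0.004 m and z of spanner_grip in the frame of ring_face between 0.053 and 0.058 m and angle between the x axis of spanner_grip and the x axis of ring_face, either way round below 0.08 rad and angle between spanner_grip's own z axis and vertical below 0.08 rad and angle between the x axis of ring_face and the x axis of bath_cover, either way round below 0.18 rad and value of joint gasket above 0.0035 rad), for 0.05 s.
At the end, for the whole second after the job is handed in: The ring has not been turned back (its holes within 0.18 rad of the cover's x) and is at rest, and the spanner is released, upright and at rest in a berth of the rest: lying on the rails, within 8 mm along and 6 mm across, bar within 7 degrees of the rest's x (angle between the x axis of ring_face and the x axis of bath_cover, either way round below 0.18 rad and x of spanner_grip in the frame of rest between -0.008 and 0.008 m and (y of spanner_grip in the frame of rest between 0.044 and 0.056 m or y of spanner_grip in the frame of rest between -0.056 and -0.044 m) and z of spanner_grip in the frame of rest between 0.069 and 0.0755 m and angle between the x axis of spanner_grip and the x axis of rest, either way round below 0.12 rad and angle between spanner_grip's own z axis and vertical below 0.08 rad and linear speed of spanner below 0.02 m/s and angular speed of ring below 0.05 rad/s); the robot touches nothing.
It fails at once if the ring is overtightened: over 0.8 N m crushes the gasket (value of joint gasket above 0.008 rad).
It fails at once if the spanner is leaned on the cover or the ring with more than 50 N (contact force between spanner and bath_cover above 50 N or contact force between spanner and ring above 50 N).
It fails at once if the robot itself pushes the cover with more than 20 N (contact force between any of the fingers, the arm and bath_cover above 20 N).
It fails at once if the spanner is dropped or rammed into the rest (40 N) (contact force between spanner and rest above 40 N).
It fails at once if a bystander is disturbed: moved by more than 20 mm (small spanner: 10 mm) (distance of small_spanner from where it was at the start of the episode above 0.01 m or distance of any of resistor_a, resistor_b, multimeter, screwdriver, grease_jar, cup, old_ring from where it was at the start of the episode above 0.02 m).
It also fails if it takes over 61 s, if anything falls off the work surface, if the arm or the gripper's body presses on something with over 40 N, if the wrist force passes 120 N, or if a joint passes its speed limit or range.

## Working session

There is one attempt and no reset: what is moved stays moved. The work goes in short steps, Python scripts to look and compute and a shell command to move; the robot and the scene stay as the last step left them, time stands still between calls to the robot, and variables do not carry over. Pictures are saved under pics/ and viewed, about 8 in all and at most 12, crops included, and the job is handed in when it is done.

```bash
mkdir -p pics
cat > h.py <<'E'
import numpy as np, cv2, json
from workcell import telemetry, cams, bot
def shot(name,fn):
    im=cams.get_image(name); cv2.imwrite(f'pics/{fn}.png',im['pixels'][:,:,::-1])
    np.savez(f'pics/{fn}.npz',**im); return im
def load(fn): return dict(np.load(f'pics/{fn}.npz'))
def ray(im,uv):
    K=np.array([[im['fx'],0,im['cx']],[0,im['fy'],im['cy']],[0,0,1]],float)
    p=cv2.undistortPoints(np.array(uv,float).reshape(-1,1,2),K,np.array(im['dist_coeffs'],float))[:,0]
    R=cv2.Rodrigues(np.array(im['rvec'],float))[0]; t=np.array(im['tvec'],float).ravel()
    return -R.T@t, np.c_[p,np.ones(len(p))]@R
def onz(im,uv,z):
    c,d=ray(im,uv); return c+d*((z-c[2])/d[:,2])[:,None]
def proj(im,P):
    K=np.array([[im['fx'],0,im['cx']],[0,im['fy'],im['cy']],[0,0,1]],float)
    return cv2.projectPoints(np.array(P,float).reshape(-1,1,3),np.array(im['rvec'],float),np.array(im['tvec'],float),K,np.array(im['dist_coeffs'],float))[0][:,0]
def st():
    s=telemetry.observe(); print({k:np.round(v,4).tolist() for k,v in s.items() if k in('time_s','joint_positions','tcp_pos','tcp_rot','force','wrist_torque','opening')}); return s
E
python3 -c "
from h import *
st()
a=[shot(n,n+'0')['pixels'] for n in ('scene','side','wrist')]
for n in ('scene0','side0','wrist0'):
  im=load(n); print(n,ray(im,[[280,210]]))
cv2.imwrite('pics/all0.png',cv2.resize(np.hstack(a[:2])[:,:,::-1],(800,300)))
"
```

```text
{'time_s': 0.0, 'joint_positions': [0.8069, 18.4381, -4.0158, 83.176, 1.296, 78.5388, -3.2596], 'tcp_pos': [0.6495, -0.0, 0.2302], 'tcp_rot': [[-0.0001, 1.0, -0.0019], [1.0, 0.0001, -0.0001], [-0.0001, -0.0019, -1.0]], 'force': [-0.0948, 0.1655, -0.2053], 'wrist_torque': [-0.0279, -0.0042, -0.0172], 'opening': 0.0853}
scene0 (array([ 1.50747424, -0.22106863,  1.00479425]), array([[-0.73755772,  0.1467334 , -0.65980365]]))
side0 (array([0.30878463, 0.75700829, 1.01680605]), array([[ 0.16680268, -0.61666548, -0.76935817]]))
wrist0 (array([0.650154  , 0.06624754, 0.37338772]), array([[ 0.00764481, -0.24713043, -0.96915983]]))
```

View pics/scene0.png

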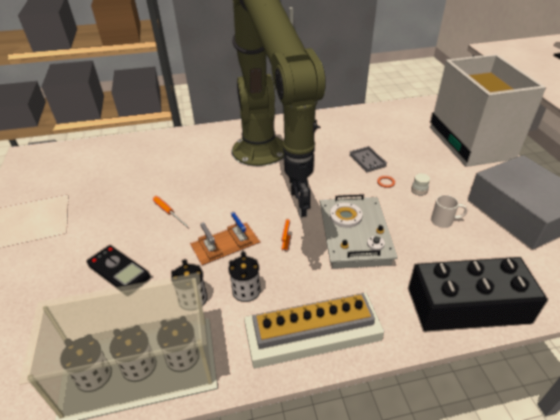

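View pics/wrist0.png

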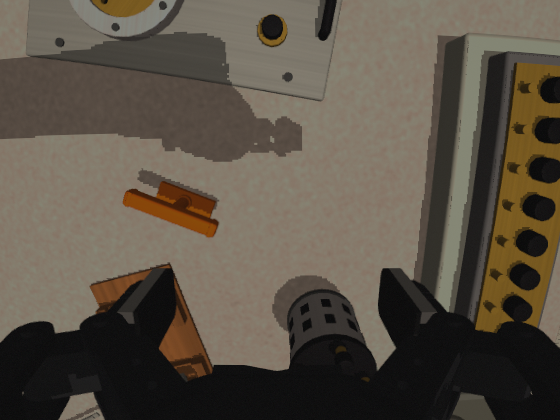

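Scene view: blue spanner at about (240,224) in the rest, grey one at (208,238), orange decoy at (287,235), and the ring at (347,213). The wrist view shows the orange decoy at (170,210), with the cover flange at the top.

```bash
python3 -c "
from h import *
for n in ('scene0','side0'):
  im=load(n); p=im['pixels'].astype(int); r,g,b=p[...,0],p[...,1],p[...,2]
  m=((b>r+40)&(b>g+25)).astype(np.uint8)
  k,l,s,c=cv2.connectedComponentsWithStats(m)
  for i in range(1,k):
    if s[i,4]>15:
      ys,xs=np.where(l==i); q=onz(im,np.c_[xs,ys],.075); d=q[:,:2]-q[:,:2].mean(0); w,v=np.linalg.eigh(d.T@d); print(n,s[i],c[i],q.mean(0),v[:,1],np.degrees(np.arctan2(v[1,1],v[0,1])))
im=load('scene0'); print(onz(im,[[347,213]],.062))
"
```

```text
scene0 [232 213  13  18  75] [237.93333333 221.50666667] [ 0.48967729 -0.15360817  0.075     ] [-0.96673103 -0.25579505] -165.17929918204734
side0 [290 168  27   4  91] [303.16483516 169.54945055] [ 0.4854066  -0.15569278  0.075     ] [-0.95613754 -0.2929181 ] -162.96726048832332
[[0.51945672 0.19529938 0.062     ]]
```

View pics/side0.png

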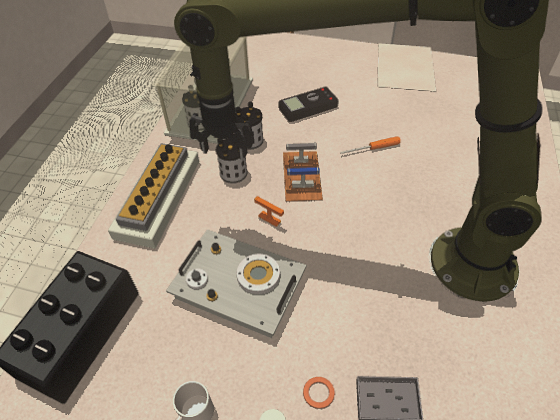

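Side view: blue bar at (303,170) in the rest with the grey one behind at (301,147). The ring is at (258,272). The two cameras agree on the spanner to about 5 mm, so I'll go above it and look again.

```bash
cat >> h.py <<'E'
from scipy.spatial.transform import Rotation as Rn
def plan(p,phi,down=None):
    "print slide/rot for target TCP p, tool x at world angle phi (deg), pointing down"
    s=telemetry.observe(); R=np.array(s['tcp_rot']); a=np.radians(phi)
    x=np.array([np.cos(a),np.sin(a),0]); z=np.array([0,0,-1.]); T=np.c_[x,np.cross(z,x),z]
    d=R.T@(np.array(p)-np.array(s['tcp_pos'])); r=Rn.from_matrix(R.T@T).as_rotvec()
    print('slide',np.round(d/.3,4).tolist(),'rot',np.round(np.degrees(r)/360,4).tolist())
    print(' rows: lin',np.linalg.norm(d)/.05,'ang',np.degrees(np.linalg.norm(r))/8.59)
E
python3 -c "
from h import *
plan([.487,-.154,.20],16)"
```

```text
slide [-0.5132, -0.5418, 0.1024] rot [-0.0002, 0.0002, 0.2056]
 rows: lin 4.519495416637915 ang 8.614818957257159
```

```bash
python3 -m jog '[{"slide":[-0.1,-0.1,0],"rot":[0,0,0.02],"hand":60},{"slide":[-0.2,-0.2,0.03],"rot":[0,0,0.04],"hand":60},{"slide":[-0.3,-0.3,0.05],"rot":[0,0,0.06],"hand":60},{"slide":[-0.4,-0.42,0.08],"rot":[0,0,0.08],"hand":60},{"slide":[-0.513,-0.542,0.1],"rot":[0,0,0.1],"hand":60},{"slide":[-0.513,-0.542,0.1],"rot":[0,0,0.12],"hand":60},{"slide":[-0.513,-0.542,0.1],"rot":[0,0,0.14],"hand":60},{"slide":[-0.513,-0.542,0.1],"rot":[0,0,0.16],"hand":60},{"slide":[-0.513,-0.542,0.1],"rot":[0,0,0.18],"hand":60},{"slide":[-0.513,-0.542,0.1],"rot":[0,0,0.2],"hand":60},{"slide":[-0.513,-0.542,0.1],"rot":[0,0,0.2056],"hand":60},{"slide":[-0.513,-0.542,0.1],"rot":[0,0,0.2056],"hand":60}]'
python3 -c "
from h import *
st(); shot('wrist','w1')"
```

```text
time_s: 1.35
tcp_pos: [0.4867, -0.1539, 0.2005]
tcp_rot: [[0.961, 0.275, -0.002], [0.275, -0.961, 0.0], [-0.002, -0.001, -1.0]]
force: [-0.0, -0.3, 0.0]
opening: 0.051
{'time_s': 1.35, 'joint_positions': [8.8746, 2.4992, 5.8413, 105.2711, -0.2376, 72.3502, -59.2302], 'tcp_pos': [0.4867, -0.1539, 0.2005], 'tcp_rot': [[0.9613, 0.2754, -0.0019], [0.2754, -0.9613, 0.0], [-0.0019, -0.0005, -1.0]], 'force': [-0.035, -0.299, 0.0488], 'wrist_torque': [-0.013, -0.0062, 0.0015], 'opening': 0.051}
```

View pics/w1.png

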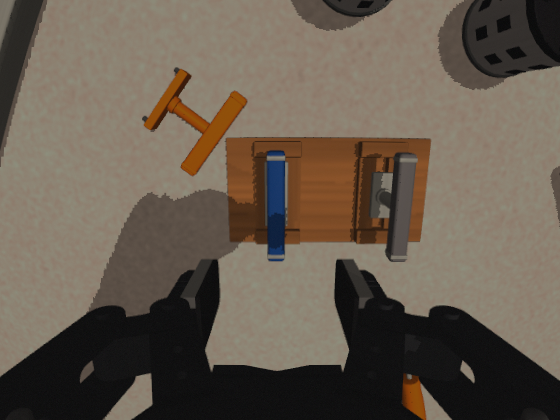

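Wrist view: blue bar at (276,205) between the open jaws, and the grey spanner at (400,205). The decoy is well clear. Next I'll measure the bar.

```bash
cat >> h.py <<'E'
def bar(im,z=.08):
    p=im['pixels'].astype(int); r,g,b=p[...,0],p[...,1],p[...,2]
    m=((b>r+30)&(b>g+20)).astype(np.uint8)
    k,l,s,c=cv2.connectedComponentsWithStats(m); i=1+np.argmax(s[1:,4])
    cn=max(cv2.findContours((l==i).astype(np.uint8),0,2)[0],key=cv2.contourArea)
    q=onz(im,cn[:,0,:],z)[:,:2].astype(np.float32); (c,wh,a)=cv2.minAreaRect(q*1000)
    if wh[0]<wh[1]: a+=90
    print('bar',s[i],c,wh,a); return c,a
E
python3 -c "
from h import *
im=load('w1'); bar(im,.08)
# rest outline
p=im['pixels'].astype(int); r,g,b=p[...,0],p[...,1],p[...,2]
q=onz(im,[[227,138],[429,138],[421,242],[229,242]],.016); print(q, q.mean(0))
e=q[1]-q[0]; print(np.degrees(np.arctan2(e[1],e[0])))
"
```

```text
bar [ 267  161   18   94 1570] (486.927978515625, -153.41497802734375) (75.72554016113281, 13.164875984191895) 16.221954345703125
[[ 0.52474655 -0.09528518  0.016     ]
 [ 0.57810463 -0.27829364  0.016     ]
 [ 0.47881944 -0.31008856  0.016     ]
 [ 0.42554078 -0.12177519  0.016     ]] [ 0.50180285 -0.20136064  0.016     ]
-73.74538953891138
```

```bash
python3 -m jog '[{"slide":[0.002,0,0.1],"rot":[0,0,0],"hand":60},{"slide":[0.002,0,0.22],"rot":[0,0,0],"hand":60},{"slide":[0.002,0,0.35],"rot":[0,0,0],"hand":60},{"slide":[0.002,0,0.45],"rot":[0,0,0],"hand":60},{"slide":[0.002,0,0.4917],"rot":[0,0,0],"hand":60},{"slide":[0.002,0,0.4917],"rot":[0,0,0],"hand":60},{"slide":[0.002,0,0.4917],"rot":[0,0,0],"hand":0},{"slide":[0.002,0,0.4917],"rot":[0,0,0],"hand":0},{"slide":[0.002,0,0.4917],"rot":[0,0,0],"hand":0},{"slide":[0.002,0,0.4917],"rot":[0,0,0],"hand":0},{"slide":[0.002,0,0.4917],"rot":[0,0,0],"hand":0},{"slide":[0.002,0,0.4917],"rot":[0,0,0],"hand":0}]' 100
python3 -c "
from h import *
st()"
```

```text
time_s: 2.6
tcp_pos: [0.4884, -0.1537, 0.0549]
tcp_rot: [[0.961, 0.277, 0.001], [0.277, -0.961, -0.0], [0.001, 0.0, -1.0]]
force: [-1.0, 1.2, 5.8]
opening: 0.0121
{'time_s': 2.6, 'joint_positions': [9.2297, 11.0332, 5.735, 113.9848, -1.3478, 54.9767, -58.3123], 'tcp_pos': [0.4884, -0.1537, 0.0549], 'tcp_rot': [[0.961, 0.2766, 0.0012], [0.2766, -0.961, -0.0002], [0.0011, 0.0005, -1.0]], 'force': [-0.9952, 1.2417, 5.7781], 'wrist_torque': [0.3066, 0.2694, -0.046], 'opening': 0.0121}
```

```bash
python3 -m jog '[{"slide":[0,0,-0.02],"rot":[0,0,0],"hand":0},{"slide":[0,0,-0.06],"rot":[0,0,0],"hand":0},{"slide":[0,0,-0.12],"rot":[0,0,0],"hand":0},{"slide":[0,0,-0.22],"rot":[0,0,0],"hand":0},{"slide":[0,0,-0.34],"rot":[0,0,0],"hand":0},{"slide":[0,0,-0.46],"rot":[0,0,0],"hand":0},{"slide":[0,0,-0.58],"rot":[0,0,0],"hand":0},{"slide":[0,0,-0.65],"rot":[0,0,0],"hand":0},{"slide":[0,0,-0.65],"rot":[0,0,0],"hand":0},{"slide":[0,0,-0.65],"rot":[0,0,0],"hand":0}]'
python3 -c "
from h import *
st(); plan([.435,.164,.25],20)"
```

```text
time_s: 3.6
tcp_pos: [0.4879, -0.1537, 0.2499]
tcp_rot: [[0.961, 0.276, 0.001], [0.276, -0.961, -0.0], [0.001, 0.001, -1.0]]
force: [-0.0, -0.5, -2.1]
opening: 0.0125
{'time_s': 3.6, 'joint_positions': [8.6917, 0.8691, 5.8917, 101.2165, -0.097, 77.8365, -59.3495], 'tcp_pos': [0.4879, -0.1537, 0.2499], 'tcp_rot': [[0.961, 0.2764, 0.0014], [0.2764, -0.961, -0.0003], [0.0013, 0.0006, -1.0]], 'force': [-0.0, -0.5188, -2.0663], 'wrist_torque': [-0.0163, 0.0461, 0.0319], 'opening': 0.0125}
slide [0.1231, -1.0664, -0.0007] rot [0.0001, -0.0002, -0.011]
 rows: lin 6.441078863073808 ang 0.46023245466617135
```

```bash
python3 -m jog '[{"slide":[0.02,-0.1,0],"rot":[0,0,0],"hand":0},{"slide":[0.03,-0.24,0],"rot":[0,0,0],"hand":0},{"slide":[0.05,-0.39,0],"rot":[0,0,0],"hand":0},{"slide":[0.07,-0.54,0],"rot":[0,0,0],"hand":0},{"slide":[0.09,-0.69,0],"rot":[0,0,-0.005],"hand":0},{"slide":[0.11,-0.83,0],"rot":[0,0,-0.01],"hand":0},{"slide":[0.12,-0.94,0],"rot":[0,0,-0.011],"hand":0},{"slide":[0.123,-0.995,0],"rot":[0,0,-0.011],"hand":0},{"slide":[0.123,-0.998,0],"rot":[0,0,-0.011],"hand":0},{"slide":[0.123,-0.998,0],"rot":[0,0,-0.011],"hand":0},{"slide":[0.123,-0.998,0],"rot":[0,0,-0.011],"hand":0},{"slide":[0.123,-0.998,0],"rot":[0,0,-0.011],"hand":0}]'
python3 -c "
from h import *
st(); shot('wrist','w2')"
```

```text
time_s: 4.8
tcp_pos: [0.4408, 0.1427, 0.2494]
tcp_rot: [[0.941, 0.34, 0.001], [0.34, -0.941, -0.001], [0.0, 0.001, -1.0]]
force: [0.1, -0.4, -1.6]
opening: 0.0123
{'time_s': 4.8, 'joint_positions': [-7.5691, -4.4794, -12.9079, 106.3741, -0.9698, 77.9689, -90.3786], 'tcp_pos': [0.4408, 0.1427, 0.2494], 'tcp_rot': [[0.9405, 0.3397, 0.0007], [0.3397, -0.9405, -0.0007], [0.0005, 0.0009, -1.0]], 'force': [0.1413, -0.4459, -1.6472], 'wrist_torque': [0.0216, -0.0549, 0.0237], 'opening': 0.0123}
```

View pics/w2.png

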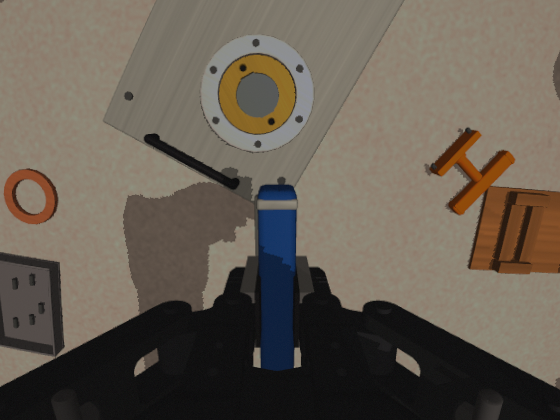

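Wrist view: ring at (257,94) with its holes at (243,67) and (271,121). The blue bar is held centred at (277,275), and the cover's edges are visible.

```bash
cat >> h.py <<'E'
def ring(im,near=None,box=None,z=.062):
    p=im['pixels']; hsv=cv2.cvtColor(p,cv2.COLOR_RGB2HSV)
    m=cv2.inRange(hsv,(15,120,90),(30,255,255))
    if box: b=np.zeros_like(m); b[box[1]:box[3],box[0]:box[2]]=1; m=m*b
    cs,h=cv2.findContours(m,cv2.RETR_CCOMP,cv2.CHAIN_APPROX_NONE)
    i=max(range(len(cs)),key=lambda i:cv2.contourArea(cs[i]))
    q=onz(im,cs[i][:,0],z)[:,:2]; c,r=cv2.minEnclosingCircle((q*1000).astype(np.float32)); print('outer',c,r,'mean fit',fit(q)); 
    hs=[]
    for j in range(len(cs)):
        if h[0][j][3]==i and cv2.contourArea(cs[j])>4:
            M=cv2.moments(cs[j]); uv=[M['m10']/M['m00'],M['m01']/M['m00']]; w=onz(im,[uv],z)[0]; print('hole',uv,cv2.contourArea(cs[j]),w, fit(onz(im,cs[j][:,0],z)[:,:2]))
            hs.append((cv2.contourArea(cs[j]),w))
def fit(q):
    A=np.c_[2*q,np.ones(len(q))]; s=np.linalg.lstsq(A,(q**2).sum(1),rcond=None)[0]; return np.round([s[0],s[1],np.sqrt(s[2]+s[0]**2+s[1]**2)],4)
E
python3 -c "
from h import *
im=load('w2'); ring(im,box=(195,30,320,160))
g=cv2.cvtColor(im['pixels'],cv2.COLOR_RGB2GRAY)
for c in ((243,67),(271,121)):
  x,y=c; w=np.clip(90.-g[y-7:y+8,x-7:x+8],0,None); yy,xx=np.mgrid[y-7:y+8,x-7:x+8]; u=[(w*xx).sum()/w.sum(),(w*yy).sum()/w.sum()]; print(u,onz(im,[u],.062))
# cover edges at z=.048: left edge & bottom(handle side) & right
e=onz(im,[[104,122],[157,0],[300,184],[404,0],[250,202]],.048); print(e); 
for a,b in((0,1),(2,3)): d=e[b]-e[a]; print(np.degrees(np.arctan2(d[1],d[0])))
bar(im,.275)
"
```

```text
outer (521.755126953125, 190.33729553222656) 35.33334732055664 mean fit [0.5215 0.1905 0.0346]
hole [270.85714285714283, 121.06122448979592] 49.0 [0.50353457 0.17027317 0.062     ] [0.5035 0.1703 0.0037]
hole [256.94535175879395, 94.44221105527639] 1592.0 [0.52171434 0.19026778 0.062     ] [0.5215 0.1902 0.0203]
hole [242.62459546925564, 67.33333333333333] 51.5 [0.53978259 0.21024385 0.062     ] [0.5398 0.2102 0.0036]
[np.float64(242.83595850941222), np.float64(67.71724932769881)] [[0.5395316 0.2099568 0.062    ]]
[np.float64(271.0012610340479), np.float64(121.15384615384616)] [[0.5035006  0.17011878 0.062     ]]
[[0.4486345  0.32651037 0.048     ]
 [0.57258966 0.30661467 0.048     ]
 [0.45521053 0.12203158 0.048     ]
 [0.65019853 0.09216135 0.048     ]
 [0.42040776 0.16366056 0.048     ]]
-9.118610868327522
-8.709436611362374
bar [ 258  210   38  161 5369] (443.9498596191406, 143.29830932617188) (67.73565673828125, 13.295929908752441) 19.93101692199707
```

```bash
python3 -c "
from h import *
plan([.5226,.1914,.13],47.8)"
```

```text
slide [0.3107, -0.0594, 0.3987] rot [0.0002, -0.0001, -0.0776]
 rows: lin 3.0537815677880236 ang 3.2504968920911557
```

```bash
python3 -m jog '[{"slide":[0.08,-0.01,0],"rot":[0,0,-0.02],"hand":0},{"slide":[0.18,-0.03,0],"rot":[0,0,-0.04],"hand":0},{"slide":[0.27,-0.05,0],"rot":[0,0,-0.06],"hand":0},{"slide":[0.311,-0.059,0.05],"rot":[0,0,-0.077],"hand":0},{"slide":[0.311,-0.059,0.15],"rot":[0,0,-0.0776],"hand":0},{"slide":[0.311,-0.059,0.27],"rot":[0,0,-0.0776],"hand":0},{"slide":[0.311,-0.059,0.36],"rot":[0,0,-0.0776],"hand":0},{"slide":[0.311,-0.059,0.399],"rot":[0,0,-0.0776],"hand":0},{"slide":[0.311,-0.059,0.399],"rot":[0,0,-0.0776],"hand":0},{"slide":[0.311,-0.059,0.399],"rot":[0,0,-0.0776],"hand":0},{"slide":[0.311,-0.059,0.399],"rot":[0,0,-0.0776],"hand":0}]'
python3 -c "
from h import *
st(); plan([.5226,.1914,.112],47.8)
ims=[shot(n,n+'3') for n in('scene','side')]
from h import *
o=[]
for im in ims:
  u,v=proj(im,[.5216,.1903,.09])[0].astype(int); o.append(cv2.resize(im['pixels'][v-45:v+45,u-45:u+45],(400,400),interpolation=cv2.INTER_CUBIC))
cv2.imwrite('pics/c3.png',np.hstack(o)[:,:,::-1])
"
```

```text
time_s: 5.95
tcp_pos: [0.5241, 0.1917, 0.132]
tcp_rot: [[0.672, 0.741, 0.004], [0.741, -0.672, 0.001], [0.003, 0.003, -1.0]]
force: [0.1, 0.4, -1.7]
opening: 0.012
{'time_s': 5.95, 'joint_positions': [-9.9769, 11.8515, -14.4074, 103.3054, 3.3057, 64.9953, -67.6825], 'tcp_pos': [0.5241, 0.1917, 0.132], 'tcp_rot': [[0.6718, 0.7407, 0.0044], [0.7407, -0.6718, 0.0007], [0.0035, 0.0028, -1.0]], 'force': [0.1229, 0.3963, -1.7], 'wrist_torque': [-0.052, 0.0127, 0.0628], 'opening': 0.012}
slide [-0.0044, -0.0032, 0.0665] rot [0.0004, -0.0006, -0.0]
 rows: lin 0.4006156677689041 ang 0.029754891953228987
```

View pics/c3.png

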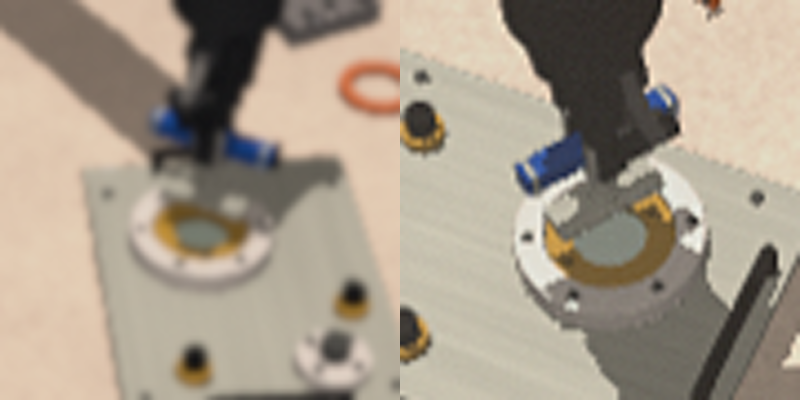

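The spanner hangs square over the ring, with the plate in line with the holes. I'll lower it gently.

```bash
python3 -m jog '[{"slide":[-0.002,-0.001,0.02],"rot":[0,0,0],"hand":0},{"slide":[-0.0044,-0.003,0.045],"rot":[0.0004,-0.0006,0],"hand":0},{"slide":[-0.0044,-0.003,0.066],"rot":[0.0004,-0.0006,0],"hand":0},{"slide":[-0.0044,-0.003,0.066],"rot":[0.0004,-0.0006,0],"hand":0},{"slide":[-0.0044,-0.003,0.066],"rot":[0.0004,-0.0006,0],"hand":0}]'
python3 -c "
from h import *
st(); plan([.5226,.1914,.101],47.8)"
```

```text
time_s: 6.55
tcp_pos: [0.522, 0.1912, 0.1113]
tcp_rot: [[0.672, 0.741, -0.001], [0.741, -0.672, -0.001], [-0.002, -0.0, -1.0]]
force: [-1.1, -0.2, -1.8]
opening: 0.0125
{'time_s': 6.55, 'joint_positions': [-10.0876, 13.02, -14.369, 104.4852, 3.6134, 63.0335, -67.9369], 'tcp_pos': [0.522, 0.1912, 0.1113], 'tcp_rot': [[0.6716, 0.7409, -0.0015], [0.7409, -0.6716, -0.0009], [-0.0017, -0.0004, -1.0]], 'force': [-1.0638, -0.1644, -1.7636], 'wrist_torque': [-0.0407, 0.078, 0.0249], 'opening': 0.0125}
slide [0.0018, 0.0011, 0.0343] rot [-0.0001, 0.0003, 0.0]
 rows: lin 0.20623152063576874 ang 0.011655336691690058
```

```bash
python3 -m jog '[{"slide":[0.002,0.001,0.004],"rot":[0,0,0],"hand":0},{"slide":[0.002,0.001,0.008],"rot":[0,0,0],"hand":0},{"slide":[0.002,0.001,0.012],"rot":[0,0,0],"hand":0},{"slide":[0.002,0.001,0.016],"rot":[0,0,0],"hand":0},{"slide":[0.002,0.001,0.018],"rot":[0,0,0],"hand":0},{"slide":[0.002,0.001,0.018],"rot":[0,0,0],"hand":0}]'
python3 -c "
from h import *
st(); plan([.5226,.1914,.101],47.8)"
```

```text
time_s: 7.15
tcp_pos: [0.5225, 0.1914, 0.1058]
tcp_rot: [[0.672, 0.741, -0.002], [0.741, -0.672, -0.001], [-0.002, -0.001, -1.0]]
force: [0.9, -0.3, -1.7]
opening: 0.012
{'time_s': 7.15, 'joint_positions': [-10.1305, 13.4198, -14.3473, 104.6941, 3.7331, 62.4509, -68.0271], 'tcp_pos': [0.5225, 0.1914, 0.1058], 'tcp_rot': [[0.6716, 0.7409, -0.0017], [0.7409, -0.6716, -0.001], [-0.0019, -0.0006, -1.0]], 'force': [0.9266, -0.2673, -1.6523], 'wrist_torque': [0.0312, 0.002, 0.0375], 'opening': 0.012}
slide [0.0001, 0.0002, 0.016] rot [-0.0001, 0.0003, 0.0]
 rows: lin 0.0959831822896418 ang 0.013008511414087681
```

```bash
python3 -m jog '[{"slide":[0,0,0.003],"rot":[0,0,0],"hand":0},{"slide":[0,0,0.006],"rot":[0,0,0],"hand":0},{"slide":[0,0,0.008],"rot":[0,0,0],"hand":0},{"slide":[0,0,0.008],"rot":[0,0,0],"hand":0}]'
python3 -c "
from h import *
st(); plan([.5226,.1914,.101],47.8)"
```

```text
time_s: 7.55
tcp_pos: [0.5225, 0.1914, 0.1033]
tcp_rot: [[0.672, 0.741, -0.002], [0.741, -0.672, -0.001], [-0.002, -0.001, -1.0]]
force: [-0.6, 0.2, -1.9]
opening: 0.0121
{'time_s': 7.55, 'joint_positions': [-10.1447, 13.5696, -14.3369, 104.8311, 3.7805, 62.179, -68.0633], 'tcp_pos': [0.5225, 0.1914, 0.1033], 'tcp_rot': [[0.6716, 0.7409, -0.0018], [0.7409, -0.6716, -0.0011], [-0.002, -0.0006, -1.0]], 'force': [-0.5878, 0.2027, -1.8651], 'wrist_torque': [-0.0013, -0.0018, 0.0497], 'opening': 0.0121}
slide [0.0004, 0.0003, 0.0076] rot [-0.0001, 0.0003, 0.0]
 rows: lin 0.04561239071021626 ang 0.014103686799093717
```

```bash
python3 -m jog '[{"slide":[0,0,0.003],"rot":[0,0,0],"hand":0},{"slide":[0,0,0.006],"rot":[0,0,0],"hand":0},{"slide":[0,0,0.006],"rot":[0,0,0],"hand":0}]'
python3 -c "
from h import *
st(); plan([.5226,.1914,.101],47.8)"
```

```text
time_s: 7.85
tcp_pos: [0.5224, 0.1913, 0.1013]
tcp_rot: [[0.672, 0.741, -0.002], [0.741, -0.672, -0.001], [-0.002, -0.001, -1.0]]
force: [0.8, 0.6, -2.3]
opening: 0.0121
{'time_s': 7.85, 'joint_positions': [-10.1544, 13.6886, -14.3298, 104.9375, 3.8173, 61.9748, -68.0895], 'tcp_pos': [0.5224, 0.1913, 0.1013], 'tcp_rot': [[0.6716, 0.7409, -0.0021], [0.7409, -0.6716, -0.0012], [-0.0023, -0.0008, -1.0]], 'force': [0.8351, 0.6437, -2.3058], 'wrist_torque': [0.038, 0.0417, 0.0619], 'opening': 0.0121}
slide [0.0008, 0.0004, 0.001] rot [-0.0001, 0.0004, 0.0]
 rows: lin 0.007784323555911415 ang 0.016054446820784003
```

```bash
python3 -m jog '[{"slide":[0,0,0.002],"rot":[0,0,0],"hand":0},{"slide":[0,0,0.005],"rot":[0,0,0],"hand":0},{"slide":[0,0,0.005],"rot":[0,0,0],"hand":0}]'
python3 -c "
from h import *
st()"
```

```text
time_s: 8.15
tcp_pos: [0.5226, 0.1914, 0.1009]
tcp_rot: [[0.672, 0.741, -0.002], [0.741, -0.672, -0.001], [-0.002, -0.0, -1.0]]
force: [-2.7, -0.0, 3.7]
opening: 0.0123
{'time_s': 8.15, 'joint_positions': [-10.1657, 13.7186, -14.3342, 104.9548, 3.8446, 61.8982, -68.1128], 'tcp_pos': [0.5226, 0.1914, 0.1009], 'tcp_rot': [[0.6715, 0.741, -0.0015], [0.741, -0.6715, -0.0012], [-0.0019, -0.0003, -1.0]], 'force': [-2.7155, -0.0372, 3.725], 'wrist_torque': [-0.228, 0.5229, -0.0221], 'opening': 0.0123}
```

Contact came at TCP z 0.101. That is the fully engaged height, since pins landing beside the holes would have touched at 0.107. I'll turn about 40° clockwise first, about the ring's own axis.

```bash
python3 -m jog '[{"slide":[0,0.0004,0.003],"rot":[0,0,0.012],"hand":0},{"slide":[0,0.0008,0.003],"rot":[0,0,0.026],"hand":0},{"slide":[-0.0002,0.0013,0.003],"rot":[0,0,0.04],"hand":0},{"slide":[-0.0003,0.0017,0.003],"rot":[0,0,0.054],"hand":0},{"slide":[-0.0005,0.0021,0.003],"rot":[0,0,0.068],"hand":0},{"slide":[-0.0007,0.0025,0.003],"rot":[0,0,0.082],"hand":0}]'
python3 -c "
from h import *
s=st(); R=np.array(s['tcp_rot']); print(np.degrees(np.arctan2(R[1,0],R[0,0])))"
```

```text
time_s: 8.75
tcp_pos: [0.5231, 0.1907, 0.1009]
tcp_rot: [[0.95, 0.311, -0.001], [0.311, -0.95, -0.001], [-0.002, 0.001, -1.0]]
force: [-2.6, -1.0, 4.6]
opening: 0.0126
{'time_s': 8.75, 'joint_positions': [-13.1302, 13.5016, -10.8976, 105.0456, 2.9246, 61.8119, -97.0153], 'tcp_pos': [0.5231, 0.1907, 0.1009], 'tcp_rot': [[0.9505, 0.3108, -0.0012], [0.3108, -0.9505, -0.0014], [-0.0015, 0.001, -1.0]], 'force': [-2.5686, -0.9828, 4.5882], 'wrist_torque': [-0.2802, 0.4461, 0.1303], 'opening': 0.0126}
18.104790826721935
```

```bash
python3 -m jog '[{"slide":[0,0.0004,0.003],"rot":[0,0,0.011],"hand":0},{"slide":[0,0.0007,0.003],"rot":[0,0,0.022],"hand":0},{"slide":[-0.0002,0.001,0.003],"rot":[0,0,0.032],"hand":0},{"slide":[-0.0002,0.0013,0.003],"rot":[0,0,0.04],"hand":0},{"slide":[-0.0002,0.0013,0.003],"rot":[0,0,0.04],"hand":0}]'
python3 -c "
from h import *
s=st(); R=np.array(s['tcp_rot']); print(np.degrees(np.arctan2(R[1,0],R[0,0])))"
```

```text
time_s: 9.25
tcp_pos: [0.523, 0.1904, 0.1008]
tcp_rot: [[0.998, 0.065, -0.001], [0.065, -0.998, -0.002], [-0.001, 0.002, -1.0]]
force: [-2.7, -0.1, 5.8]
opening: 0.012
{'time_s': 9.25, 'joint_positions': [-14.5656, 13.3918, -9.2473, 105.1216, 2.4887, 61.7808, -111.0389], 'tcp_pos': [0.523, 0.1904, 0.1008], 'tcp_rot': [[0.9979, 0.0647, -0.0012], [0.0647, -0.9979, -0.0017], [-0.0013, 0.0016, -1.0]], 'force': [-2.6733, -0.0869, 5.8484], 'wrist_torque': [-0.2996, 0.7452, -0.0884], 'opening': 0.012}
3.707932444190814
```

```bash
cat > chk.py <<'E'
import sys
from h import *
n=int(sys.argv[1]); lim=float(sys.argv[2]); M=[];F=[]
for i in range(n):
    if i: cams.get_image('wrist')
    s=telemetry.observe(); M.append(s['wrist_torque'][2]); F.append(s['force'])
R=np.array(s['tcp_rot']); m=np.mean(M)
print('t',round(s['time_s'],2),'phi',round(float(np.degrees(np.arctan2(R[1,0],R[0,0]))),2),'Mz',round(float(m),3),np.round(M,3).tolist(),'F',np.round(np.mean(F,0),1),'z',np.round(s['tcp_pos'],4)); sys.exit(bool(m>lim))
E
python3 chk.py 4 1
python3 -m jog '[{"slide":[0,0.0002,0.003],"rot":[0,0,0.005],"hand":0},{"slide":[0,0.0003,0.003],"rot":[0,0,0.01],"hand":0},{"slide":[0,0.0004,0.003],"rot":[0,0,0.013],"hand":0}]' >/dev/null
python3 chk.py 4 1
```

```text
t 9.4 phi 3.77 Mz -0.09 [-0.088, -0.022, -0.14, -0.111] F [-3.1 -0.7  5.8] z [0.523  0.1903 0.1008]
t 9.85 phi -0.83 Mz 0.018 [0.054, 0.02, 0.015, -0.018] F [-3.1 -1.1  6. ] z [0.523  0.1902 0.1008]
```

```bash
python3 -m jog '[{"slide":[0,0,0.003],"rot":[0,0,0.002],"hand":0},{"slide":[0,0,0.003],"rot":[0,0,0.002],"hand":0}]' >/dev/null; python3 chk.py 2 0.2 &&
python3 -m jog '[{"slide":[0,0,0.003],"rot":[0,0,0.002],"hand":0},{"slide":[0,0,0.003],"rot":[0,0,0.002],"hand":0}]' >/dev/null && python3 chk.py 2 0.2 &&
python3 -m jog '[{"slide":[0,0,0.003],"rot":[0,0,0.002],"hand":0},{"slide":[0,0,0.003],"rot":[0,0,0.002],"hand":0}]' >/dev/null && python3 chk.py 2 0.2 &&
python3 -m jog '[{"slide":[0,0,0.003],"rot":[0,0,0.002],"hand":0},{"slide":[0,0,0.003],"rot":[0,0,0.002],"hand":0}]' >/dev/null && python3 chk.py 2 0.2
```

```text
t 10.1 phi -1.46 Mz 0.012 [0.031, -0.007] F [-2.6 -1.2  6.1] z [0.523  0.1903 0.1008]
t 10.35 phi -2.1 Mz 0.007 [-0.007, 0.02] F [-3.  -1.6  6.3] z [0.523  0.1902 0.1008]
t 10.6 phi -2.74 Mz 0.071 [0.062, 0.08] F [-3.7 -1.1  5.9] z [0.523  0.1902 0.1008]
t 10.85 phi -3.38 Mz 0.003 [0.022, -0.015] F [-2.5 -1.1  6.2] z [0.5229 0.1902 0.1008]
```

```bash
python3 -m jog '[{"slide":[0,0,0.003],"rot":[0,0,0.002],"hand":0},{"slide":[0,0,0.003],"rot":[0,0,0.002],"hand":0}]' >/dev/null; python3 chk.py 2 0.17 &&
python3 -m jog '[{"slide":[0,0,0.003],"rot":[0,0,0.002],"hand":0},{"slide":[0,0,0.003],"rot":[0,0,0.002],"hand":0}]' >/dev/null && python3 chk.py 2 0.17 &&
python3 -m jog '[{"slide":[0,0,0.003],"rot":[0,0,0.002],"hand":0},{"slide":[0,0,0.003],"rot":[0,0,0.002],"hand":0}]' >/dev/null && python3 chk.py 2 0.17 &&
python3 -m jog '[{"slide":[0,0,0.003],"rot":[0,0,0.002],"hand":0},{"slide":[0,0,0.003],"rot":[0,0,0.002],"hand":0}]' >/dev/null && python3 chk.py 2 0.17 &&
python3 -m jog '[{"slide":[0,0,0.003],"rot":[0,0,0.002],"hand":0},{"slide":[0,0,0.003],"rot":[0,0,0.002],"hand":0}]' >/dev/null && python3 chk.py 2 0.17 &&
python3 -m jog '[{"slide":[0,0,0.003],"rot":[0,0,0.002],"hand":0},{"slide":[0,0,0.003],"rot":[0,0,0.002],"hand":0}]' >/dev/null && python3 chk.py 2 0.17
```

```text
t 11.1 phi -4.01 Mz 0.051 [0.036, 0.066] F [-2.7 -0.8  6.1] z [0.5229 0.1902 0.1008]
t 11.35 phi -4.64 Mz 0.024 [0.024, 0.024] F [-3.2 -1.2  6.6] z [0.5229 0.1902 0.1008]
t 11.6 phi -5.28 Mz 0.016 [0.04, -0.008] F [-2.5 -1.2  6. ] z [0.5229 0.1902 0.1008]
t 11.85 phi -5.92 Mz 0.039 [0.038, 0.039] F [-2.8 -1.5  5.9] z [0.5229 0.1902 0.1008]
t 12.1 phi -6.56 Mz 0.03 [0.043, 0.017] F [-3.  -1.3  6. ] z [0.5229 0.1902 0.1008]
t 12.35 phi -7.19 Mz 0.038 [0.044, 0.031] F [-3.1 -1.1  5.7] z [0.5228 0.1902 0.1008]
```

```bash
python3 -m jog '[{"slide":[0,0,0.003],"rot":[0,0,0.0018],"hand":0},{"slide":[0,0,0.003],"rot":[0,0,0.0018],"hand":0}]' >/dev/null; python3 chk.py 2 0.14 &&
python3 -m jog '[{"slide":[0,0,0.003],"rot":[0,0,0.0018],"hand":0},{"slide":[0,0,0.003],"rot":[0,0,0.0018],"hand":0}]' >/dev/null && python3 chk.py 2 0.14 &&
python3 -m jog '[{"slide":[0,0,0.003],"rot":[0,0,0.0018],"hand":0},{"slide":[0,0,0.003],"rot":[0,0,0.0018],"hand":0}]' >/dev/null && python3 chk.py 2 0.14 &&
python3 -m jog '[{"slide":[0,0,0.003],"rot":[0,0,0.0018],"hand":0},{"slide":[0,0,0.003],"rot":[0,0,0.0018],"hand":0}]' >/dev/null && python3 chk.py 2 0.14 &&
python3 -m jog '[{"slide":[0,0,0.003],"rot":[0,0,0.0018],"hand":0},{"slide":[0,0,0.003],"rot":[0,0,0.0018],"hand":0}]' >/dev/null && python3 chk.py 2 0.14 &&
python3 -m jog '[{"slide":[0,0,0.003],"rot":[0,0,0.0018],"hand":0},{"slide":[0,0,0.003],"rot":[0,0,0.0018],"hand":0}]' >/dev/null && python3 chk.py 2 0.14
```

```text
t 12.6 phi -7.76 Mz 0.047 [0.051, 0.043] F [-3.1 -1.2  6.1] z [0.5228 0.1902 0.1008]
t 12.85 phi -8.32 Mz 0.046 [0.066, 0.026] F [-3.  -1.4  5.3] z [0.5228 0.1902 0.1008]
t 13.1 phi -8.89 Mz 0.044 [0.014, 0.074] F [-2.9 -1.3  6.6] z [0.5228 0.1902 0.1008]
t 13.35 phi -9.45 Mz 0.018 [0.027, 0.009] F [-3.3 -1.5  5.9] z [0.5228 0.1901 0.1008]
t 13.6 phi -10.01 Mz 0.043 [0.077, 0.009] F [-2.5 -1.1  6. ] z [0.5228 0.1901 0.1008]
t 13.85 phi -10.58 Mz 0.044 [0.064, 0.024] F [-2.6 -1.4  6.2] z [0.5228 0.1901 0.1008]
```

```bash
python3 -m jog '[{"slide":[0,0,0.003],"rot":[0,0,0.0018],"hand":0},{"slide":[0,0,0.003],"rot":[0,0,0.0018],"hand":0}]' >/dev/null; python3 chk.py 2 0.14 &&
python3 -m jog '[{"slide":[0,0,0.003],"rot":[0,0,0.0018],"hand":0},{"slide":[0,0,0.003],"rot":[0,0,0.0018],"hand":0}]' >/dev/null && python3 chk.py 2 0.14 &&
python3 -m jog '[{"slide":[0,0,0.003],"rot":[0,0,0.0018],"hand":0},{"slide":[0,0,0.003],"rot":[0,0,0.0018],"hand":0}]' >/dev/null && python3 chk.py 2 0.14 &&
python3 -m jog '[{"slide":[0,0,0.003],"rot":[0,0,0.0018],"hand":0},{"slide":[0,0,0.003],"rot":[0,0,0.0018],"hand":0}]' >/dev/null && python3 chk.py 2 0.14 &&
python3 -m jog '[{"slide":[0,0,0.003],"rot":[0,0,0.0018],"hand":0},{"slide":[0,0,0.003],"rot":[0,0,0.0018],"hand":0}]' >/dev/null && python3 chk.py 2 0.14 &&
python3 -m jog '[{"slide":[0,0,0.003],"rot":[0,0,0.0018],"hand":0},{"slide":[0,0,0.003],"rot":[0,0,0.0018],"hand":0}]' >/dev/null && python3 chk.py 2 0.14
```

```text
t 14.1 phi -11.14 Mz 0.01 [0.015, 0.004] F [-3.3 -1.1  5.7] z [0.5227 0.1901 0.1008]
t 14.35 phi -11.71 Mz 0.043 [0.029, 0.058] F [-3.1 -0.3  6.1] z [0.5227 0.1901 0.1008]
t 14.6 phi -12.27 Mz 0.038 [0.004, 0.071] F [-3.2 -1.3  6.4] z [0.5227 0.1901 0.1008]
t 14.85 phi -12.84 Mz 0.064 [0.086, 0.043] F [-3.2 -0.6  6.5] z [0.5227 0.1901 0.1008]
t 15.1 phi -13.4 Mz 0.079 [0.027, 0.131] F [-3.3 -1.   6.1] z [0.5227 0.1901 0.1008]
t 15.35 phi -13.96 Mz 0.056 [0.044, 0.068] F [-2.6 -1.2  5.8] z [0.5227 0.1901 0.1008]
```

```bash
python3 -m jog '[{"slide":[0,0,0.003],"rot":[0,0,0.0018],"hand":0},{"slide":[0,0,0.003],"rot":[0,0,0.0018],"hand":0}]' >/dev/null; python3 chk.py 2 0.14 &&
python3 -m jog '[{"slide":[0,0,0.003],"rot":[0,0,0.0018],"hand":0},{"slide":[0,0,0.003],"rot":[0,0,0.0018],"hand":0}]' >/dev/null && python3 chk.py 2 0.14 &&
python3 -m jog '[{"slide":[0,0,0.003],"rot":[0,0,0.0018],"hand":0},{"slide":[0,0,0.003],"rot":[0,0,0.0018],"hand":0}]' >/dev/null && python3 chk.py 2 0.14 &&
python3 -m jog '[{"slide":[0,0,0.003],"rot":[0,0,0.0018],"hand":0},{"slide":[0,0,0.003],"rot":[0,0,0.0018],"hand":0}]' >/dev/null && python3 chk.py 2 0.14
python3 -c "
from h import *
o=[]
for n in('scene','side'):
  im=shot(n,n+'4')
  u,v=proj(im,[.5216,.1903,.08])[0].astype(int); o.append(cv2.resize(im['pixels'][v-40:v+40,u-40:u+40],(400,400),interpolation=cv2.INTER_CUBIC))
cv2.imwrite('pics/c4.png',np.hstack(o)[:,:,::-1])"
```

```text
t 15.6 phi -14.53 Mz 0.011 [0.012, 0.01] F [-2.7 -1.8  6.1] z [0.5227 0.1901 0.1008]
t 15.85 phi -15.09 Mz 0.015 [-0.018, 0.049] F [-3.4 -1.3  6.1] z [0.5226 0.1901 0.1008]
t 16.1 phi -15.65 Mz 0.103 [0.079, 0.126] F [-3.  -0.9  6.4] z [0.5227 0.1901 0.1008]
t 16.35 phi -16.17 Mz 0.241 [0.271, 0.212] F [-2.7 -1.2  6.2] z [0.5227 0.1901 0.1008]
```

View pics/c4.png

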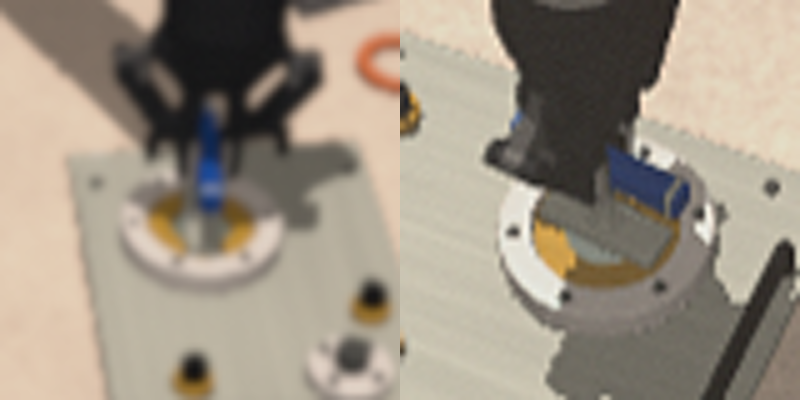

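The plate lies flat on the ring in both views, and the torque is starting to climb at phi -16.2°. I'll nip it up in finer steps.

```bash
python3 -m jog '[{"slide":[0,0,0.003],"rot":[0,0,0.0012],"hand":0},{"slide":[0,0,0.003],"rot":[0,0,0.0012],"hand":0}]' >/dev/null; python3 chk.py 3 0.33 &&
python3 -m jog '[{"slide":[0,0,0.003],"rot":[0,0,0.0012],"hand":0},{"slide":[0,0,0.003],"rot":[0,0,0.0012],"hand":0}]' >/dev/null && python3 chk.py 3 0.33
```

```text
t 16.75 phi -16.46 Mz 0.325 [0.333, 0.342, 0.299] F [-3.1 -1.2  6.4] z [0.5227 0.1901 0.1008]
t 17.05 phi -16.75 Mz 0.397 [0.43, 0.396, 0.366] F [-2.9 -1.1  6. ] z [0.5227 0.1901 0.1008]
```

```bash
python3 -m jog '[{"slide":[0,0,0.003],"rot":[0,0,0.0014],"hand":0},{"slide":[0,0,0.003],"rot":[0,0,0.0014],"hand":0}]' >/dev/null; python3 chk.py 4 0.47 &&
python3 -m jog '[{"slide":[0,0,0.003],"rot":[0,0,0.0012],"hand":0},{"slide":[0,0,0.003],"rot":[0,0,0.0012],"hand":0}]' >/dev/null && python3 chk.py 4 0.5
```

```text
t 17.4 phi -17.08 Mz 0.469 [0.439, 0.468, 0.539, 0.43] F [-2.2 -1.6  5.8] z [0.5226 0.1901 0.1008]
t 17.75 phi -17.33 Mz 0.544 [0.575, 0.484, 0.564, 0.551] F [-2.5 -1.5  5.9] z [0.5226 0.1902 0.1008]
```

Torque holds at about 0.54 N m, so the ring is nipped up. I'll ease the spanner back until it's unloaded, then draw it straight up.

```bash
python3 -m jog '[{"slide":[0,0,0.001],"rot":[0,0,-0.001],"hand":0},{"slide":[0,0,0.0],"rot":[0,0,-0.002],"hand":0},{"slide":[0,0,0],"rot":[0,0,-0.002],"hand":0}]' >/dev/null; python3 chk.py 3 0.33
```

```text
t 18.15 phi -16.59 Mz 0.322 [0.297, 0.305, 0.363] F [-2.1 -1.1  2.8] z [0.5226 0.1901 0.1009]
```

```bash
python3 -m jog '[{"slide":[0,0,0],"rot":[0,0,-0.0015],"hand":0},{"slide":[0,0,0.0],"rot":[0,0,-0.003],"hand":0},{"slide":[0,0,0],"rot":[0,0,-0.003],"hand":0}]' >/dev/null; python3 chk.py 3 0.33
```

```text
t 18.55 phi -15.52 Mz 0.036 [0.066, 0.048, -0.006] F [-2.5 -1.1  3.3] z [0.5226 0.1901 0.1008]
```

```bash
python3 -m jog '[{"slide":[0,0,-0.008],"rot":[0,0,0],"hand":0},{"slide":[0,0,-0.018],"rot":[0,0,0],"hand":0},{"slide":[0,0,-0.03],"rot":[0,0,0],"hand":0},{"slide":[0,0,-0.06],"rot":[0,0,0],"hand":0},{"slide":[0,0,-0.12],"rot":[0,0,0],"hand":0},{"slide":[0,0,-0.22],"rot":[0,0,0],"hand":0},{"slide":[0,0,-0.34],"rot":[0,0,0],"hand":0},{"slide":[0,0,-0.44],"rot":[0,0,0],"hand":0},{"slide":[0,0,-0.5],"rot":[0,0,0],"hand":0},{"slide":[0,0,-0.5],"rot":[0,0,0],"hand":0}]'
python3 -c "
from h import *
st(); plan([.4408,.1427,.25],20); plan([.4879,-.1537,.25],16.06)"
```

```text
time_s: 19.55
tcp_pos: [0.5241, 0.1922, 0.255]
tcp_rot: [[0.963, -0.268, 0.009], [-0.268, -0.964, -0.006], [0.01, 0.003, -1.0]]
force: [-0.3, -0.1, -1.6]
opening: 0.0124
{'time_s': 19.55, 'joint_positions': [-16.6422, 6.6153, -7.1209, 94.5787, 1.3477, 78.5109, -129.5001], 'tcp_pos': [0.5241, 0.1922, 0.255], 'tcp_rot': [[0.9635, -0.2676, 0.0091], [-0.2676, -0.9635, -0.0056], [0.0103, 0.0029, -0.9999]], 'force': [-0.2908, -0.0683, -1.6248], 'wrist_torque': [0.0388, -0.0198, -0.0613], 'opening': 0.0124}
slide [-0.2236, 0.2334, 0.015] rot [0.001, -0.0014, -0.0987]
 rows: lin 1.9410998610271124 ang 4.135867724559037
slide [0.1921, 1.1433, 0.0219] rot [0.0009, -0.0015, -0.0877]
 rows: lin 6.957133509558344 ang 3.6772735071960736
```

```bash
python3 -m jog '[{"slide":[-0.05,0.05,0],"rot":[0,0,-0.02],"hand":0},{"slide":[-0.12,0.12,0],"rot":[0,0,-0.04],"hand":0},{"slide":[-0.18,0.18,0.01],"rot":[0,0,-0.06],"hand":0},{"slide":[-0.22,0.23,0.015],"rot":[0,0,-0.08],"hand":0},{"slide":[-0.2236,0.2334,0.015],"rot":[0.001,-0.0014,-0.0987],"hand":0},{"slide":[-0.2236,0.2334,0.015],"rot":[0.001,-0.0014,-0.0987],"hand":0},{"slide":[-0.2236,0.2334,0.015],"rot":[0.001,-0.0014,-0.0987],"hand":0}]'
python3 -c "
from h import *
im=shot('wrist','w5'); ring(im,box=(195,30,320,160)); bar(im,.275); bar(load('w2'),.275)
st(); plan([.4879,-.1537,.25],16.06)"
```

```text
time_s: 20.25
tcp_pos: [0.4407, 0.1427, 0.2493]
tcp_rot: [[0.941, 0.34, -0.0], [0.34, -0.941, 0.0], [-0.0, -0.0, -1.0]]
force: [0.1, -0.0, -1.9]
opening: 0.0122
outer (521.58154296875, 190.28195190429688) 35.31621551513672 mean fit [0.5215 0.1905 0.0347]
hole [241.48888888888888, 119.23333333333333] 45.0 [0.49553613 0.19668812 0.062     ] [0.4955 0.1967 0.0035]
hole [257.316588173731, 94.1548927263213] 1592.5 [0.5216745  0.19015944 0.062     ] [0.5215 0.1901 0.0203]
hole [273.17445482866043, 68.3208722741433] 53.5 [0.54781689 0.18408189 0.062     ] [0.5478 0.1841 0.0037]
bar [ 258  210   38  161 5379] (443.7904357910156, 143.2998504638672) (67.74772644042969, 13.303199768066406) 19.94259262084961
bar [ 258  210   38  161 5369] (443.9498596191406, 143.29830932617188) (67.73565673828125, 13.295929908752441) 19.93101692199707
{'time_s': 20.3, 'joint_positions': [-14.5006, -4.6046, -6.3517, 106.5558, -0.5312, 78.0351, -90.8335], 'tcp_pos': [0.4408, 0.1429, 0.2495], 'tcp_rot': [[0.9404, 0.3402, -0.0003], [0.3402, -0.9404, 0.0001], [-0.0002, -0.0002, -1.0]], 'force': [0.149, -0.225, -2.3966], 'wrist_torque': [-0.0226, 0.0102, 0.0526], 'opening': 0.0124}
slide [-0.1887, 0.9831, -0.0019] rot [-0.0, 0.0, 0.0106]
 rows: lin 6.006519426464607 ang 0.44567038374567264
```

View pics/w5.png

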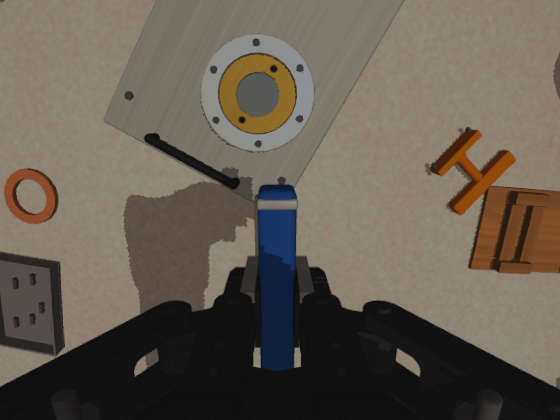

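Wrist view: ring holes are now at (273,68) and (241,119), i.e. -13.6°, 4.7° from the cover's x. The bar sits in the grip exactly as before, so back to the berth.

```bash
python3 -m jog '[{"slide":[-0.02,0.1,0],"rot":[0,0,0],"hand":0},{"slide":[-0.05,0.24,0],"rot":[0,0,0],"hand":0},{"slide":[-0.08,0.39,0],"rot":[0,0,0.003],"hand":0},{"slide":[-0.11,0.54,0],"rot":[0,0,0.006],"hand":0},{"slide":[-0.13,0.69,0],"rot":[0,0,0.009],"hand":0},{"slide":[-0.16,0.83,0],"rot":[0,0,0.0106],"hand":0},{"slide":[-0.18,0.93,0],"rot":[0,0,0.0106],"hand":0},{"slide":[-0.1887,0.983,0],"rot":[0,0,0.0106],"hand":0},{"slide":[-0.1887,0.983,0],"rot":[0,0,0.0106],"hand":0},{"slide":[-0.1887,0.983,0],"rot":[0,0,0.0106],"hand":0}]'
python3 -c "
from h import *
st(); plan([.4882,-.1537,.07],16.06)"
```

```text
time_s: 21.3
tcp_pos: [0.488, -0.1528, 0.2489]
tcp_rot: [[0.961, 0.276, -0.001], [0.276, -0.961, 0.001], [-0.001, -0.001, -1.0]]
force: [-0.4, 0.3, -1.0]
opening: 0.0123
{'time_s': 21.3, 'joint_positions': [1.5036, 0.7842, 13.0945, 101.4349, -0.2106, 77.8797, -59.3246], 'tcp_pos': [0.488, -0.1528, 0.2489], 'tcp_rot': [[0.9611, 0.2762, -0.0012], [0.2762, -0.9611, 0.0008], [-0.0009, -0.0011, -1.0]], 'force': [-0.403, 0.3345, -1.0344], 'wrist_torque': [0.0168, 0.0368, 0.0264], 'opening': 0.0123}
slide [0.0002, 0.0038, 0.5965] rot [-0.0002, 0.0001, -0.0001]
 rows: lin 3.5789101563844707 ang 0.010151025410263644
```

```bash
python3 -m jog '[{"slide":[0,0.003,0.1],"rot":[0,0,0],"hand":0},{"slide":[0,0.003,0.22],"rot":[0,0,0],"hand":0},{"slide":[0,0.003,0.35],"rot":[0,0,0],"hand":0},{"slide":[0,0.003,0.47],"rot":[0,0,0],"hand":0},{"slide":[0,0.0038,0.56],"rot":[0,0,0],"hand":0},{"slide":[0,0.0038,0.5965],"rot":[0,0,0],"hand":0},{"slide":[0,0.0038,0.5965],"rot":[0,0,0],"hand":0},{"slide":[0,0.0038,0.5965],"rot":[0,0,0],"hand":0}]'
python3 -c "
from h import *
st(); plan([.4882,-.1537,.055],16.06)"
```

```text
time_s: 22.1
tcp_pos: [0.4893, -0.1532, 0.0712]
tcp_rot: [[0.961, 0.277, 0.001], [0.277, -0.961, 0.001], [0.001, -0.0, -1.0]]
force: [-0.2, 0.0, -2.0]
opening: 0.0121
{'time_s': 22.1, 'joint_positions': [2.3088, 9.9292, 13.1734, 113.3679, -2.7432, 56.9601, -57.1203], 'tcp_pos': [0.4893, -0.1532, 0.0712], 'tcp_rot': [[0.9608, 0.2772, 0.0007], [0.2772, -0.9608, 0.0007], [0.0009, -0.0004, -1.0]], 'force': [-0.2224, 0.0401, -1.9671], 'wrist_torque': [-0.037, -0.0518, -0.0127], 'opening': 0.0121}
slide [-0.0041, 0.0006, 0.0541] rot [-0.0001, -0.0001, 0.0001]
 rows: lin 0.32569504610708294 ang 0.0074957526610036195
```

```bash
python3 -m jog '[{"slide":[-0.003,0.0006,0.01],"rot":[0,0,0],"hand":0},{"slide":[-0.004,0.0006,0.02],"rot":[0,0,0],"hand":0},{"slide":[-0.004,0.0006,0.03],"rot":[0,0,0],"hand":0},{"slide":[-0.004,0.0006,0.04],"rot":[0,0,0],"hand":0},{"slide":[-0.004,0.0006,0.046],"rot":[0,0,0],"hand":0},{"slide":[-0.004,0.0006,0.05],"rot":[0,0,0],"hand":0},{"slide":[-0.004,0.0006,0.05],"rot":[0,0,0],"hand":0}]'
python3 -c "
from h import *
st(); plan([.4882,-.1537,.055],16.06)"
```

```text
time_s: 22.8
tcp_pos: [0.4881, -0.1537, 0.056]
tcp_rot: [[0.961, 0.277, 0.0], [0.277, -0.961, 0.001], [0.0, -0.001, -1.0]]
force: [-0.1, 0.4, -1.6]
opening: 0.0121
{'time_s': 22.8, 'joint_positions': [2.4696, 11.0009, 13.152, 114.175, -3.0877, 55.1396, -56.7597], 'tcp_pos': [0.4881, -0.1537, 0.056], 'tcp_rot': [[0.9608, 0.2771, 0.0003], [0.2771, -0.9608, 0.0007], [0.0005, -0.0006, -1.0]], 'force': [-0.0848, 0.3666, -1.6235], 'wrist_torque': [0.0086, -0.0058, 0.0322], 'opening': 0.0121}
slide [0.0004, 0.0002, 0.0033] rot [-0.0001, -0.0001, 0.0001]
 rows: lin 0.019961700616054172 ang 0.00607792310653497
```

```bash
python3 -m jog '[{"slide":[0,0,0.002],"rot":[0,0,0],"hand":0},{"slide":[0,0,0.004],"rot":[0,0,0],"hand":0},{"slide":[0,0,0.006],"rot":[0,0,0],"hand":0},{"slide":[0,0,0.006],"rot":[0,0,0],"hand":0}]'
python3 -c "
from h import *
st()"
```

```text
time_s: 23.2
tcp_pos: [0.4882, -0.1537, 0.055]
tcp_rot: [[0.961, 0.277, 0.0], [0.277, -0.961, 0.001], [0.001, -0.001, -1.0]]
force: [-2.2, 0.7, 4.6]
opening: 0.0125
{'time_s': 23.2, 'joint_positions': [2.4848, 11.091, 13.1506, 114.2074, -3.1292, 55.0149, -56.7217], 'tcp_pos': [0.4882, -0.1537, 0.055], 'tcp_rot': [[0.9608, 0.2771, 0.0004], [0.2771, -0.9608, 0.0009], [0.0007, -0.0007, -1.0]], 'force': [-2.2175, 0.6618, 4.561], 'wrist_torque': [0.1792, 0.5488, 0.0043], 'opening': 0.0125}
```

Seated at the same height it was picked up from (z 0.055), with light contact. Releasing and rising.

```bash
python3 -m jog '[{"slide":[0,0,0],"rot":[0,0,0],"hand":20},{"slide":[0,0,0],"rot":[0,0,0],"hand":40},{"slide":[0,0,0],"rot":[0,0,0],"hand":60},{"slide":[0,0,0],"rot":[0,0,0],"hand":60},{"slide":[0,0,0],"rot":[0,0,0],"hand":60},{"slide":[0,0,-0.06],"rot":[0,0,0],"hand":60},{"slide":[0,0,-0.16],"rot":[0,0,0],"hand":60},{"slide":[0,0,-0.28],"rot":[0,0,0],"hand":60},{"slide":[0,0,-0.4],"rot":[0,0,0],"hand":60},{"slide":[0,0,-0.485],"rot":[0,0,0],"hand":60},{"slide":[0,0,-0.485],"rot":[0,0,0],"hand":60},{"slide":[0,0,-0.485],"rot":[0,0,0],"hand":60}]' 40
python3 -c "
from h import *
im=shot('wrist','w6'); bar(im,.08); bar(load('w1'),.08); st(); shot('scene','s6')"
```

```text
time_s: 24.4
tcp_pos: [0.4882, -0.1538, 0.2006]
tcp_rot: [[0.961, 0.277, 0.001], [0.277, -0.961, 0.001], [0.001, -0.0, -1.0]]
force: [-0.1, 0.2, -0.8]
opening: 0.0514
bar [ 267  163   17   94 1550] (487.08203125, -153.2249755859375) (75.92681884765625, 12.688767433166504) 16.28481101989746
bar [ 267  161   18   94 1570] (486.927978515625, -153.41497802734375) (75.72554016113281, 13.164875984191895) 16.221954345703125
{'time_s': 24.45, 'joint_positions': [1.5976, 2.4163, 13.3568, 105.524, -0.6446, 72.1882, -58.7748], 'tcp_pos': [0.4876, -0.1537, 0.1996], 'tcp_rot': [[0.9609, 0.2771, -0.0008], [0.2771, -0.9609, 0.0012], [-0.0004, -0.0014, -1.0]], 'force': [0.1905, -0.0841, 0.6368], 'wrist_torque': [-0.0124, -0.0106, -0.0015], 'opening': 0.0512}
```

View pics/w6.png

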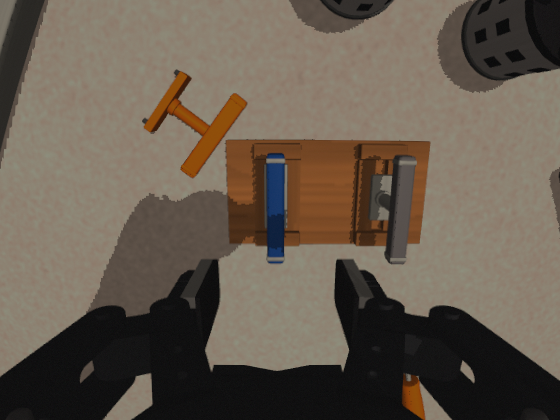

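The spanner at (276,208) is back where it started, to within 0.3 mm. The grey one at (400,208) is undisturbed and the gripper is clear.

```bash
python3 -c "
from h import *
bot.sign_off()"
```

```text
the job is handed in; nothing more can be done
```

The ring is tightened and the blue spanner is back in its own berth. I handed the job in at about 24.5 s of the 61 s allowed; no verdict is reported.

- **Engaging:** The pins went in without contact until the plate touched the ring at the fully engaged height, with about 6 N of contact.
- **Tightening:** I turned the ring about 61° clockwise until the torque climbed, then nipped it up to about 0.54 N m at the wrist, averaged over four readings (0.48–0.58).
- **Torque uncertainty:** Readings scattered by about ±0.05 N m. Thread drag read lower than stated, about 0.04 N m against 0.08. I estimate 0.46–0.55 N m on the gasket, inside the 0.35–0.8 limits.
- **Ring after easing off:** With the spanner out, the wrist camera put the ring's holes about 0.08 rad from the cover's x direction (limit 0.18).
- **Spanner:** It sits within 0.3 mm and 0.1° of where it started.
- **Bystanders:** The small spanner looked unmoved. The other bystanders in the wrist view looked unmoved too, but I took a last scene picture and did not examine it for the rest.

No check failed.

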